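# Bring the reception date display up to the 27th

## Task

The date display on the reception counter has fallen behind: click its two thumbwheels round with a fingertip on their edges until the windows show 27, 2 for the tens and 7 for the units, each figure clicked squarely into its window. Leave the display standing where it is, do not push it along, tip it or lift it, and leave the goods around it alone.

Things in the scene. Friction and masses are not known exactly. Their poses are not given: they have to be found in the camera images.
- date_display: Desk date display, loose on rubber, about 1.9 kg. Wooden base 104 (x) by 117 (y) by 46 mm high; on it a round-topped case, radius 38 mm about an axle along y, 50 mm up. Two windows lean 36 deg from up towards +x (guests' side), showing black figures 18 mm high; seen from there tens are left (-y), units right (+y). Origin: centre of underside; x points away from the robot, within 20 deg; z up.
- tens_wheel (a joint): Thumbwheel with numeral drum at the -y end. Value in rad about the display's +y: 0.6283 x figure in the window (plus or minus whole turns of 6.283). Ten sprung rest positions, 36 deg apart, turns both ways without end. Pushing the top edge towards the display's +x counts up, one figure a click. About 3 N at the cogs starts a click; past half a click it snaps on into the next, else back.
- units_wheel (a joint): Thumbwheel with numeral drum at the +y end. Value in rad about the display's +y: 0.6283 x figure in the window (plus or minus whole turns of 6.283). Ten sprung rest positions, 36 deg apart, turns both ways without end. Pushing the top edge towards the display's +x counts up, one figure a click. About 3 N at the cogs starts a click; past half a click it snaps on into the next, else back.
- tens_rim (a point): Fixed point of the case at the top of the tens thumbwheel: straight above the axle, cog-tip height, mid width (44 mm from the display's middle towards -y, 98 mm above the counter). The black wheel is 12 mm wide with ten square cogs 4 mm thick, tips 48 mm from the axle; the case beside the slot is 38 mm from it, so 10 mm is free. At rest the cogs stand 18, 54, 90 deg to either side of the top.
- units_rim (a point): Fixed point of the case at the top of the units thumbwheel: straight above the axle, cog-tip height, mid width (44 mm from the display's middle towards +y, 98 mm above the counter). The black wheel is 12 mm wide with ten square cogs 4 mm thick, tips 48 mm from the axle; the case beside the slot is 38 mm from it, so 10 mm is free. At rest the cogs stand 18, 54, 90 deg to either side of the top.
- tens_window (a point): Fixed point of the case: middle of the tens window, on the drum's face, 34 mm from the axle.
- units_window (a point): Fixed point of the case: middle of the units window, on the drum's face, 34 mm from the axle.
- tens_two (a point): Middle of the figure 2 on the tens drum, 34 mm from the axle; it turns with the tens wheel and coincides with tens_window when the tens window shows 2.
- units_seven (a point): Middle of the figure 7 on the units drum, 34 mm from the axle; it turns with the units wheel and coincides with units_window when the units window shows 7.
- mini_bottle: Small clear green toiletry bottle with grey cap, 28 mm across, 78 mm high, standing on the counter beside one end of the date display. Leave it alone. Origin: centre of its underside.
- cream_jar: Squat glass jar with metal lid, 48 mm across, 48 mm high, beside the other end of the date display. Leave it alone. Origin: centre of its underside.
- mug_a: White mug, 80 mm across, 95 mm high. Leave it alone. Origin: centre of its underside.
- mug_b: Blue mug, 80 mm across, 95 mm high. Leave it alone. Origin: centre of its underside.
- spray_can: Slim blue spray can with white cap, 46 mm across, 145 mm high. Leave it alone. Origin: centre of its underside.
- soap_box: Small white carton, 60 x 90 x 28 mm high, lying flat. Leave it alone. Origin: centre of its underside.
- mini_lotion: Small blue toiletry bottle with grey cap, 28 mm across, 78 mm high. Leave it alone. Origin: centre of its underside.
Not all that is in view belongs to the job. What is shaped like the date_display but red is not meant.

How it is judged:
At the end, for the whole second after the job is handed in: The 2 and the 7 are each within 4 mm of the middle of the tens and units window, both wheels at rest; the display stands upright (0.05 rad) within 25 mm of where it stood (its ends 30 mm); all other goods are within 30 mm of where they stood, the bottles, jar, mugs and can upright (0.2 rad) (distance between tens_two and tens_window below 0.004 m and distance between units_seven and units_window below 0.004 m and velocity of joint tens_wheel between -0.2 and 0.2 rad/s and velocity of joint units_wheel between -0.2 and 0.2 rad/s and distance of date_display from where it was at the start of the episode below 0.025 m and distance of each of tens_rim, units_rim, mini_bottle, cream_jar, mug_a, mug_b, spray_can, soap_box, mini_lotion from where it was at the start of the episode below 0.03 m and angle between date_display's own z axis and vertical below 0.05 rad and linear speed of date_display below 0.02 m/s and angle between each of mini_bottle, cream_jar, mug_a, mug_b, spray_can, mini_lotion's own z axis and vertical below 0.2 rad); the robot touches nothing.
It fails at once if the date display is pushed along the counter by more than 25 mm (either end by 30 mm), tipped by more than 0.12 rad or lifted by more than 10 mm (distance of date_display from where it was at the start of the episode above 0.025 m or distance of any of tens_rim, units_rim from where it was at the start of the episode above 0.03 m or angle between date_display's own z axis and vertical above 0.12 rad or height (world z) of date_display above 0.01 m).
It fails at once if one of the goods around it is shifted by more than 30 mm, lifted, or knocked over (distance of any of mini_bottle, cream_jar, mug_a, mug_b, spray_can, soap_box, mini_lotion from where it was at the start of the episode above 0.03 m or height (world z) of any of mini_bottle, cream_jar, mug_a, mug_b, spray_can, soap_box, mini_lotion above 0.012 m or angle between any of mini_bottle, cream_jar, mug_a, mug_b, spray_can, mini_lotion's own z axis and vertical above 0.35 rad).
It also fails if it takes over 51 s, if anything falls off the work surface, if the arm or the gripper's body presses on something with over 40 N, if the wrist force passes 120 N, or if a joint passes its speed limit or range.

## Robot

A 7-joint arm with a two-finger parallel gripper is mounted at the origin on the work surface. World frame = base frame: x ahead of the robot, y to its left, z up, the work surface at z = 0. Lengths are in m, angles in rad, forces in N, time in s.
With the tool pointing down it reaches from about 0.425 to 0.925 m from the base axis. Payload 6.8 kg.
Tool frame: the origin (TCP) lies midway between the tips of the shut fingers; the grasp point (between the pads) lies 19 mm behind it; z points along the fingers, x is the direction in which the jaws open and shut, and the axes are right-handed (so a half turn about z gives the same grasp; the last joint's range is limited). The gripper opens to 88 mm and grips with 3 to 60 N. Pads are 20 mm wide; open, the fingers measure 115 mm over their backs; the gripper's body (75 mm by 178 mm) begins 61 mm behind the grasp point.
Start: joints at [-1.219, 0.477, 0.022, 1.555, -0.011, 1.109, -0.083], TCP at [0.3, 0.605, 0.223] pointing down, gripper open.
Joint ranges: [-2.96, 2.96], [-0.34, 2.1], [-1.41, 1.46], [0.24, 2.44], [-1.37, 4.51], [0.17, 1.92], [-2.96, 2.96]. Speed limits (rad/s): [2.39, 2.39, 3.14, 3.14, 3.14, 3.14, 3.14].

## Interface

Orientations are given as a unit quaternion [x, y, z, w].
In Python, from plant import manip gives the robot as it stands.
- The arm moves only by the shell command python3 -m jog 'ROWS' [OPENING] [FORCE]. ROWS is JSON, a list that holds one entry, the list of rows, each a list of 4 numbers: the shift along the world's x, y, z in units of 2 cm (1.0 is 2 cm), then the turn about the world's z in units of 180 degrees (1.0 is 180 degrees). In form: [[[dx, dy, dz, yaw], ...]]. A call has 1 to 5 rows; each row shifts and turns the pose as measured when the row begins; what a row does not reach is not made up. A row lasts 1/8 s, in which the tool goes at most 62.5 mm and 10.7 degrees, less where a joint would pass 70% of its speed; a pose out of reach is approached as far as the arm can. A call with a number of a shift or a turn outside -1 to 1 is refused whole. A call with a gripper value outside its range is refused whole. OPENING is the gripper's target within -1 to 1 (shut at 1, half-way at 0, fully open at -1), set as the call begins (- or left out, the last holds). The fingers move at their own pace and stop on an object; FORCE is the grip in N (left out, the last holds). Time passes only in rows, so rows that do not move let the fingers close. It gives the time, the measured TCP pose, the force and the opening at its end, in the units of the state.
- manip.get_state(): the state, without advancing time (a new reading comes with each control period).
- manip.capture(name): name is "scene" or "top" or "wrist"; returns the picture (420x560x3 uint8, red, green, blue); there is no depth.
- manip.camera_model(name): a dict with "fx", "fy", "cx", "cy" (pixels), "k1" (the pictures are not rectified: a ray, as slopes to the right and down, at radius r is drawn at 1 + k1 r^2 times it, then the intrinsics apply), "extrinsics" (4x4, takes a point from camera to world coordinates). Camera axes: x right, y down, z forward; pixel columns grow to the right and rows downward; lengths in m; the calibration is good to about 2 mm. A picture is of the moment at which its call begins: read the wrist's pose just before it. camera_model takes no time and is no camera call; for the wrist camera it gives the pose at the moment of the call.
- manip.finish_job(): hands the job in, once; it reports no verdict.
The state is a dict: "time_s": time; "qpos": joint angles; "qvel": joint speeds; "effort": joint torques, N m; "tcp_pos": TCP position; "ee_rot": TCP orientation; "contact_force": force on the tool from outside, world axes, zero at the start; "ft_torque": the same for the moment, N m; "grip_width": finger opening in m.
Only numpy, scipy, OpenCV 4.12 (cv2) and the standard library are available. Lean on these libraries where they do the work, as an engineer would, in place of code of your own. Each camera call takes 0.05 s, during which the arm holds its last target.

## Working session

There is one attempt and no reset: what is moved stays moved. The work goes in short steps, Python scripts to look and compute and a shell command to move; the robot and the scene stay as the last step left them, time stands still between calls to the robot, and variables do not carry over. Pictures are saved under pics/ and viewed, and the job is handed in when it is done.

```bash
ls; mkdir -p pics; python3 - <<'E'
from plant import manip
import cv2
print(manip.get_state())
for n in("scene","top","wrist"):
    im=manip.capture(n); cv2.imwrite(f"pics/{n}0.png",im[:,:,::-1]); m=manip.camera_model(n); print(n,m)
E
```

```text
pics
{'time_s': 0.0, 'qpos': array([-1.21907522,  0.47778009,  0.02233214,  1.55643517, -0.01151947,
        1.10926183, -0.08309054]), 'qvel': array([ 0.00014034, -0.0006236 , -0.00214651, -0.00125663,  0.0007613 ,
       -0.00016996, -0.00060794]), 'effort': array([-3.57726340e-04, -5.82848060e+01,  1.53436996e+00, -2.72613287e+01,
       -5.43920835e-02,  1.71290967e-02,  1.68408778e-04]), 'tcp_pos': array([0.29929966, 0.60436187, 0.22170185]), 'ee_rot': array([ 8.49635348e-01,  5.27369894e-01, -7.16199104e-04,  5.08462956e-04]), 'contact_force': array([0.19919828, 0.27204676, 0.09531522]), 'ft_torque': array([-0.0152807 , -0.0482111 ,  0.04714531]), 'grip_width': 0.0877629153279567}
scene {'fx': 498.655019821401, 'fy': 498.655019821401, 'cx': 285.1912245424566, 'cy': 207.94779860036203, 'k1': -0.17519498322276308, 'extrinsics': array([[ 0.82708701,  0.41074165, -0.38369048,  1.03179998],
       [ 0.56207248, -0.60285878,  0.56624714, -0.73911679],
       [ 0.00127011, -0.68399751, -0.72948324,  1.03664395],
       [ 0.        ,  0.        ,  0.        ,  1.        ]])}
top {'fx':
[... 177 characters left out ...]
,  1.02888695e-01,
         4.23061113e-01],
       [-9.99598204e-01, -3.32477270e-03, -2.81491741e-02,
         4.19428554e-03],
       [ 2.83418620e-02, -1.02835784e-01, -9.94294494e-01,
         1.15011940e+00],
       [ 0.00000000e+00,  0.00000000e+00,  0.00000000e+00,
         1.00000000e+00]])}
wrist {'fx': 299.38038805692923, 'fy': 299.38038805692923, 'cx': 279.54358396828906, 'cy': 209.69218233881745, 'k1': -0.05314319001923742, 'extrinsics': array([[ 0.44422764,  0.86640608,  0.22804015,  0.23605485],
       [ 0.89590995, -0.42883461, -0.1159579 ,  0.63687899],
       [-0.00267512,  0.25581515, -0.96672202,  0.38403192],
       [ 0.        ,  0.        ,  0.        ,  1.        ]])}
```

View pics/scene0.png

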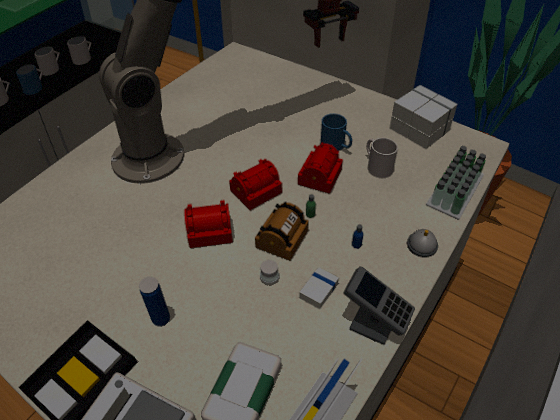

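View pics/top0.png

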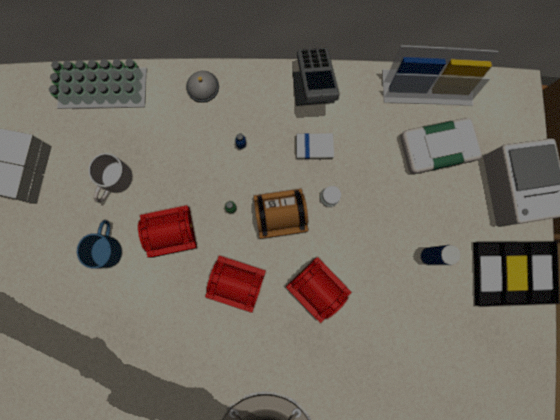

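View pics/wrist0.png

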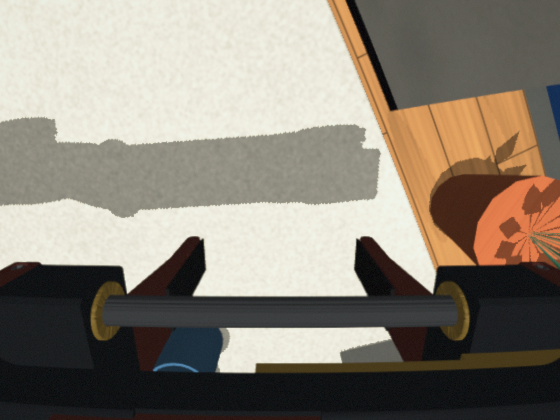

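The brown/wooden display is at scene (283,231) and top (281,213). The three red ones, at scene (209,224), (256,183) and (320,167), are decoys. I'll enlarge to confirm.

```bash
python3 - <<'E'
import cv2
a=cv2.imread("pics/scene0.png"); t=cv2.imread("pics/top0.png")
c=cv2.resize(a[195:265,245:345],None,fx=8,fy=8,interpolation=cv2.INTER_CUBIC); cv2.imwrite("pics/s0c.png",c)
c=cv2.resize(t[170:250,225:345],None,fx=6.5,fy=6.5,interpolation=cv2.INTER_CUBIC); cv2.imwrite("pics/t0c.png",c)
E
```

```text
(no output)
```

View pics/s0c.png

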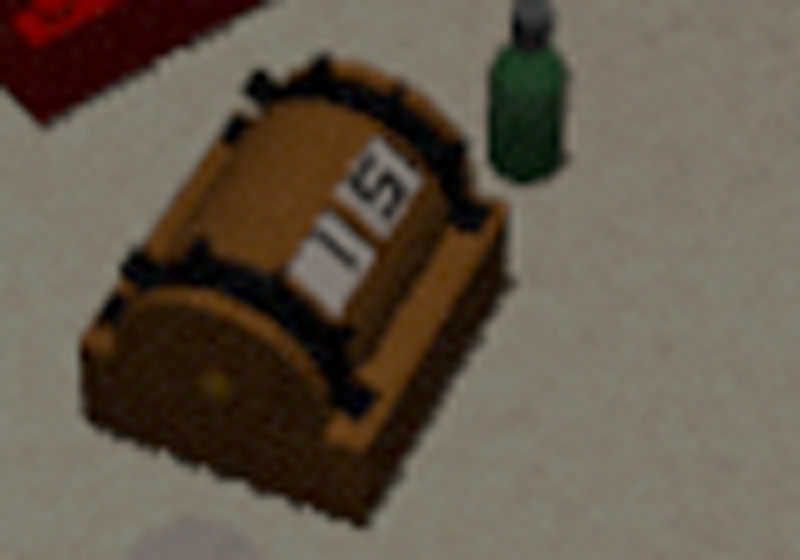

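View pics/t0c.png

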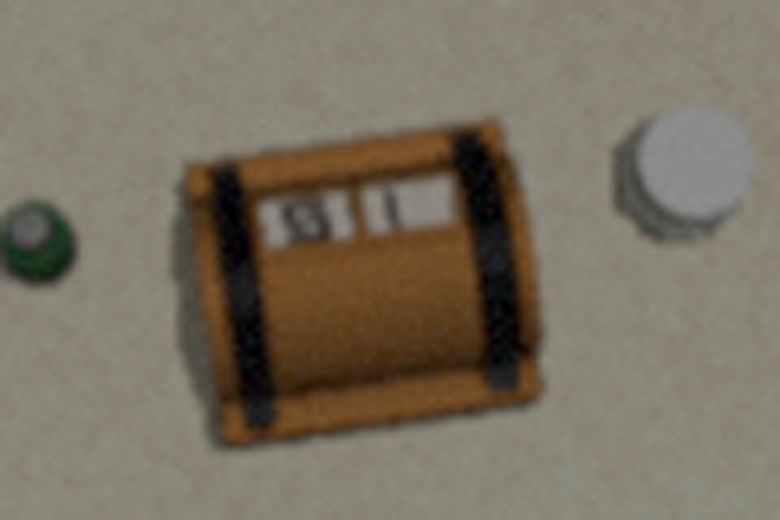

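```bash
cat >h.py <<'E'
import numpy as np, cv2
from scipy.optimize import least_squares
from plant import manip
def proj(m,P):
    P=np.atleast_2d(P); E=np.array(m["extrinsics"]); c=(P-E[:3,3])@E[:3,:3]
    s=c[:,:2]/c[:,2:]; r2=(s**2).sum(1,keepdims=True); s=s*(1+m["k1"]*r2)
    return s*[m["fx"],m["fy"]]+[m["cx"],m["cy"]]
def disp(p,L):
    c,s=np.cos(p[2]),np.sin(p[2]); L=np.atleast_2d(L)
    return np.c_[c*L[:,0]-s*L[:,1]+p[0], s*L[:,0]+c*L[:,1]+p[1], L[:,2]]
E
python3 - <<'E'
from h import *
mt=manip.camera_model("top"); ms=manip.camera_model("scene")
X,Y,Z=.052,.0585,.046
t=[((X,Y,Z),(188,165)),((X,-Y,Z),(497,122)),((-X,-Y,Z),(540,400)),((-X,Y,Z),(222,440))]
s=[((X,-Y,0),(360,525)),((X,-Y,Z),(360,440)),((X,Y,Z),(503,205)),((X,Y,0),(515,285)),((-X,-Y,Z),(85,345)),((-X,-Y,0),(90,415))]
Lt=np.array([a for a,b in t]);ut=np.array([b for a,b in t])/6.5+[225,170]
Ls=np.array([a for a,b in s]);us=np.array([b for a,b in s])/8+[245,195]
ft=lambda p:(proj(mt,disp(p,Lt))-ut).ravel()
fs=lambda p:(proj(ms,disp(p,Ls))-us).ravel()
for f in (ft,fs,lambda p:np.r_[ft(p),fs(p)]):
    r=least_squares(f,[.45,0,0.1]); print(r.x.round(4),np.abs(r.fun).max().round(2),r.fun.round(1))
p=r.x
print(disp(p,[[0,-.044,.098],[0,.044,.098]]).round(4))
E
```

```text
[ 0.5439 -0.0387  0.1363] 0.95 [-0.9 -0.7  0.8 -0.6  0.5  0.3 -0.3  0.9]
[ 0.545  -0.0339  0.1463] 1.63 [ 0.5  0.9  0.7  0.5  1.6 -1.2 -0.5  0.  -1.3 -1.4 -1.1  0.9]
[ 0.5448 -0.0364  0.1463] 2.11 [-2.1 -0.8 -0.4 -1.1 -0.3 -0.3 -1.1  0.8 -0.1  1.5  0.   1.1  1.  -0.6
 -1.1  0.6 -1.9 -0.9 -1.8  1.5]
[[ 0.5512 -0.0799  0.098 ]
 [ 0.5383  0.0071  0.098 ]]
```

The crop confirms that the wooden display is the target. It reads 1 for the tens and 5 or 6 for the units. I'll move above it with the fingers shut and look at the figures with the wrist camera.

```bash

python3 -m jog '[[[0.4,-1,0,0.03],[0.4,-1,0,0.03],[0.4,-1,0,0.03],[0.4,-1,0,0.03],[0.4,-1,0,0.03]]]' 1 10
python3 -m jog '[[[0.4,-1,0,0.03],[0.4,-1,0,0.02],[0.4,-1,0,0],[0.4,-1,0,0],[0.4,-1,0,0]]]'
python3 -m jog '[[[0.4,-1,0,0],[0.4,-1,0,0],[0.4,-1,0,0],[0.4,-1,0,0],[0.4,-1,0,0]]]'
python3 -m jog '[[[0.4,-1,0,0],[0.4,-1,0,0],[0.4,-1,0,0],[0.4,-1,0,0],[0.4,-1,0,0]]]'
python3 -m jog '[[[0.4,-1,0,0],[0.4,-1,0,0],[0.4,-1,0,0],[0.4,-1,0,0],[0,0,0,0]]]'
```

```text
time_s: 0.78
tcp_pos: [0.3381, 0.5022, 0.2196]
ee_rot: [0.696, 0.718, -0.002, 0.001]
contact_force: [0.1, -0.8, 0.1]
grip_width: 0.0414
time_s: 1.4
tcp_pos: [0.3795, 0.3968, 0.2186]
ee_rot: [0.637, 0.771, -0.003, 0.001]
contact_force: [-0.2, 0.3, -0.9]
grip_width: 0.0005
time_s: 2.02
tcp_pos: [0.4217, 0.2899, 0.2188]
ee_rot: [0.638, 0.77, -0.003, 0.002]
contact_force: [0.2, 0.1, -0.4]
grip_width: 0.0003
time_s: 2.65
tcp_pos: [0.4632, 0.183, 0.2192]
ee_rot: [0.64, 0.769, -0.002, 0.002]
contact_force: [-0.1, 0.8, 0.2]
grip_width: 0.0008
time_s: 3.28
tcp_pos: [0.496, 0.0954, 0.2196]
ee_rot: [0.642, 0.766, -0.002, 0.002]
contact_force: [-0.2, -0.6, 0.8]
grip_width: 0.0007
```

```bash

python3 -m jog '[[[1,-1,0,-0.01],[1,-1,0,0],[1,-1,0,0],[1,-1,0,0],[1,-1,0,0]]]'
python3 -m jog '[[[1,-0.5,0,0],[1,-0.3,0,0],[0,0,0,0]]]'
python3 - <<'E'
from h import *
import json
m=manip.camera_model("wrist");im=manip.capture("wrist"); cv2.imwrite("pics/w1.png",im[:,:,::-1]); np.save("w1.npy",m["extrinsics"])
im=manip.capture("scene"); cv2.imwrite("pics/s1.png",im[:,:,::-1])
print(m["extrinsics"])
E
```

```text
time_s: 3.9
tcp_pos: [0.6003, -0.0062, 0.2199]
ee_rot: [0.654, 0.757, -0.001, 0.002]
contact_force: [-0.2, 0.8, -1.0]
grip_width: 0.0008
time_s: 4.28
tcp_pos: [0.6439, -0.0266, 0.2191]
ee_rot: [0.656, 0.755, -0.001, 0.003]
contact_force: [-0.9, 0.4, 0.1]
grip_width: 0.0003
[[-0.13930157  0.95678944  0.25524309  0.57350573]
 [ 0.99023169  0.13615986  0.03002831 -0.03437702]
 [-0.00602309  0.25693279 -0.9664105   0.38107361]
 [ 0.          0.          0.          1.        ]]
```

View pics/w1.png

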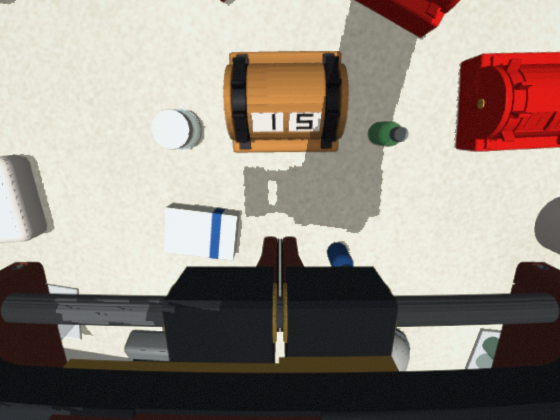

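```bash
python3 - <<'E'
import cv2
a=cv2.imread("pics/w1.png")
cv2.imwrite("pics/w1c.png",cv2.resize(a[45:160,215:360],None,fx=5,fy=5,interpolation=cv2.INTER_CUBIC))
E
```

```text
(no output)
```

View pics/w1c.png

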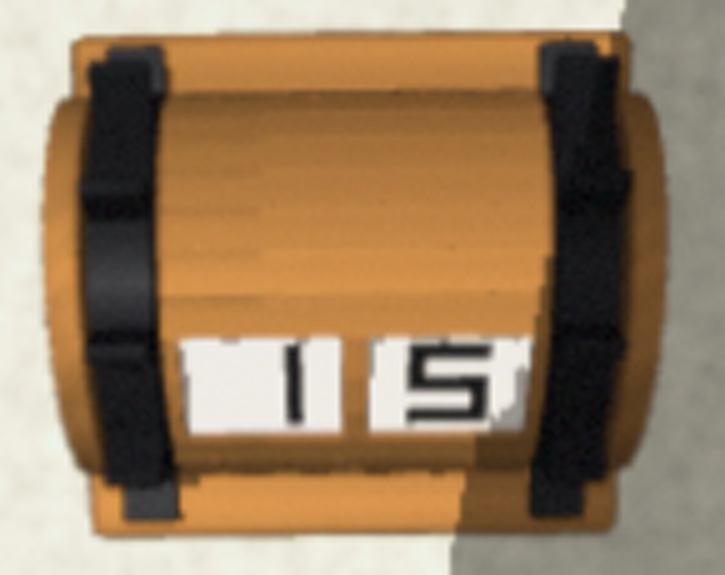

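The wrist crop reads "1" and "5" clearly, so tens needs +1 click and units +2. Next I'll refine the pose from this view.

```bash
python3 - <<'E'
from h import *
m=manip.camera_model("wrist"); m["extrinsics"]=np.load("w1.npy")
X,Y,Z=.052,.0585,.046
t=[((-X,-Y,Z),(74,37)),((-X,Y,Z),(630,35)),((X,Y,Z),(615,532)),((X,-Y,Z),(95,535))]
L=np.array([a for a,b in t]);u=np.array([b for a,b in t])/5+[215,45]
r=least_squares(lambda p:(proj(m,disp(p,L))-u).ravel(),[.54,-.037,.14]);print(r.x.round(4),r.fun.round(1))
p=np.r_[(r.x[:3]+[.5439,-.0387,.1363])/2];print(p)
np.save("pose.npy",p)
for q in (r.x,p):
  print(disp(q,[[0,-.044,.098],[0,.044,.098],[-.030,-.044,.098],[-.032,.044,.098]]).round(4))
# overlay
im=cv2.imread("pics/w1.png")
for Lp in [(x,y,z) for y in(-.05,-.038,.038,.05) for x,z in((-.0148,.0957),(.0148,.0957))]+list(L):
    for q,c in((r.x,(0,0,255)),(p,(255,0,0))):
        v=proj(m,disp(q,Lp))[0]; cv2.circle(im,tuple(int(round(k*16)) for k in v),8,c,-1,shift=4)
cv2.imwrite("pics/w1o.png",cv2.resize(im[45:160,215:360],None,fx=5,fy=5,interpolation=cv2.INTER_NEAREST))
E
```

```text
[ 0.5452 -0.0338  0.1469] [-1.  -0.7  1.3 -1.2  0.7  1.1 -1.1  1.2]
[ 0.54454879 -0.03625562  0.14160572]
[[ 0.5516 -0.0773  0.098 ]
 [ 0.5388  0.0097  0.098 ]
 [ 0.522  -0.0817  0.098 ]
 [ 0.5071  0.005   0.098 ]]
[[ 0.5508 -0.0798  0.098 ]
 [ 0.5383  0.0073  0.098 ]
 [ 0.5211 -0.084   0.098 ]
 [ 0.5067  0.0028  0.098 ]]
```

View pics/w1o.png

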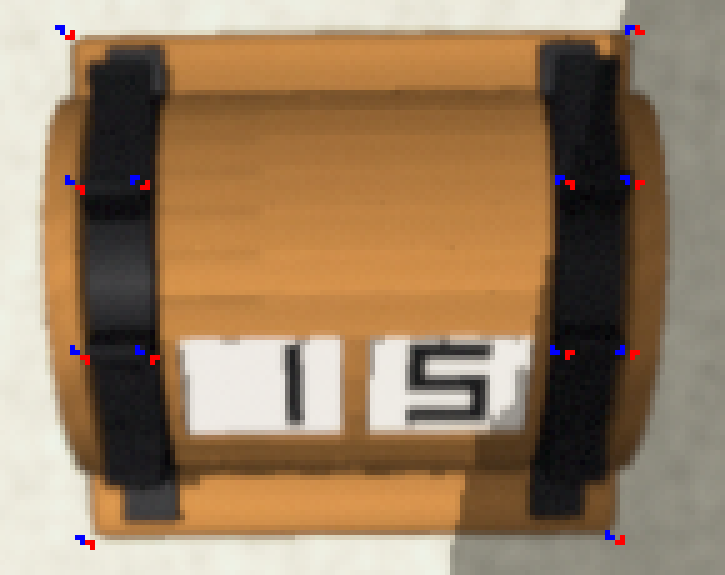

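```bash

python3 -m jog '[[[-1,0.25,-0.2,0],[-1,0.25,-0.6,0],[-1,0.25,-0.6,0],[-1,0.25,-0.6,0],[-1,0.25,-0.6,0]]]'
python3 -m jog '[[[-1,0.25,-0.6,0],[-1,0.2,-0.6,0],[0,0,0,0]]]'
```

```text
time_s: 5.0
tcp_pos: [0.5376, 0.0021, 0.167]
ee_rot: [0.655, 0.756, -0.0, 0.002]
contact_force: [-0.1, -0.5, 0.6]
grip_width: 0.0004
time_s: 5.38
tcp_pos: [0.4924, 0.013, 0.1423]
ee_rot: [0.653, 0.757, -0.0, 0.001]
contact_force: [0.4, 0.4, 0.5]
grip_width: 0.0005
```

```bash

python3 -m jog '[[[0.7,-0.4,-0.7,0],[0,0,-0.7,0],[0,0,0,0]]]'
python3 -c "
from h import *
im=manip.capture('scene'); cv2.imwrite('pics/s2.png',cv2.resize(im[150:290,210:370,::-1],None,fx=5,fy=4.2,interpolation=cv2.INTER_CUBIC))"
```

```text
time_s: 5.75
tcp_pos: [0.5085, 0.0057, 0.1153]
ee_rot: [0.653, 0.757, 0.001, 0.002]
contact_force: [0.0, -0.1, 0.4]
grip_width: 0.0005
```

View pics/s2.png

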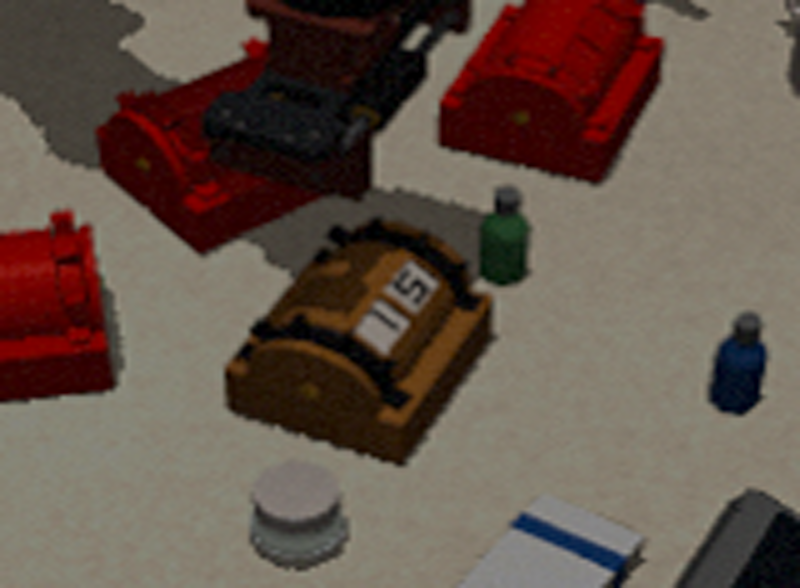

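```bash

python3 -c "
from h import *
m=manip.camera_model('scene')
for P in ([.5085,.0057,.1153],[.5085,.0057,.16],[.5085,.0057,0.2],[.539,.009,.098]):
  u=proj(m,P)[0]; print(((u-[210,150])*[5,4.2]).round())
im=manip.capture('top'); cv2.imwrite('pics/t2.png',cv2.resize(im[150:270,210:350,::-1],None,fx=5,fy=5,interpolation=cv2.INTER_CUBIC))
im=manip.capture('wrist'); cv2.imwrite('pics/w2.png',im[:,:,::-1])"
```

```text
[346. 189.]
[346. 137.]
[345.  88.]
[398. 225.]
```

View pics/w2.png

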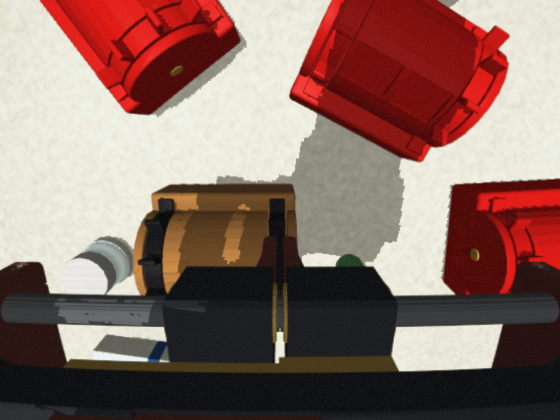

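The wrist view shows the fingertip (280,245) lined up with the units wheel (277,205), and the scene projection agrees. Next is the descent behind the −18° cog.

```bash

python3 -m jog '[[[0,-0.05,-0.7,0],[0,0,-0.5,0],[0,0,0,0]]]'
```

```text
time_s: 6.28
tcp_pos: [0.5092, 0.005, 0.0911]
ee_rot: [0.653, 0.758, 0.002, 0.003]
contact_force: [0.7, 0.4, -0.4]
grip_width: 0.0008
```

```bash

python3 -m jog '[[[0.3,0.045,0,0],[0.4,0.06,0,0],[0.4,0.06,0,0]]]'
python3 -m jog '[[[0.4,0.06,0,0],[0.4,0.06,0,0]]]'
```

```text
time_s: 6.65
tcp_pos: [0.5314, 0.0082, 0.0912]
ee_rot: [0.653, 0.757, 0.002, 0.002]
contact_force: [0.9, 0.3, 0.7]
grip_width: 0.0004
time_s: 6.9
tcp_pos: [0.5484, 0.0108, 0.0911]
ee_rot: [0.653, 0.757, 0.001, 0.002]
contact_force: [-2.8, 0.4, -0.2]
grip_width: 0.0007
```

```bash

python3 -c "
from h import *
print(manip.get_state()['contact_force'])
im=manip.capture('scene'); cv2.imwrite('pics/s3.png',cv2.resize(im[180:270,230:350,::-1],None,fx=6.5,fy=6.5,interpolation=cv2.INTER_CUBIC))"
```

```text
[-2.82709848  0.37275363 -0.20828839]
```

View pics/s3.png

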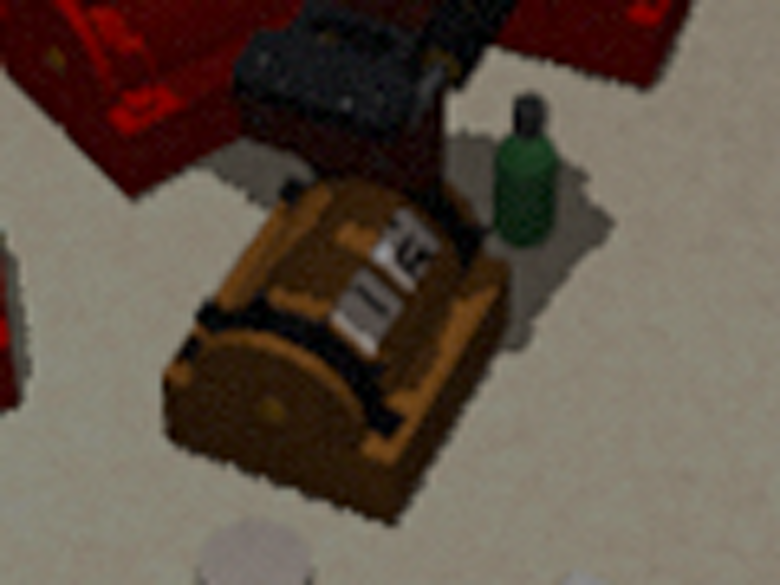

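The units wheel seems to have clicked once already and is being pressed about 9° into a second click. I'll back off and lift, then check.

```bash

python3 -m jog '[[[-0.35,-0.05,0.1,0],[0,0,0.6,0],[0,0,0.9,0],[0,0,0,0]]]'
python3 -c "
from h import *
print(manip.get_state()['contact_force'])
im=manip.capture('scene'); cv2.imwrite('pics/s4.png',cv2.resize(im[180:270,230:350,::-1],None,fx=6.5,fy=6.5,interpolation=cv2.INTER_CUBIC))"
```

```text
time_s: 7.45
tcp_pos: [0.5443, 0.0102, 0.1263]
ee_rot: [0.653, 0.758, 0.004, 0.004]
contact_force: [0.2, -0.5, 0.7]
grip_width: 0.0002
[ 0.16471484 -0.50683328  0.69198316]
```

View pics/s4.png

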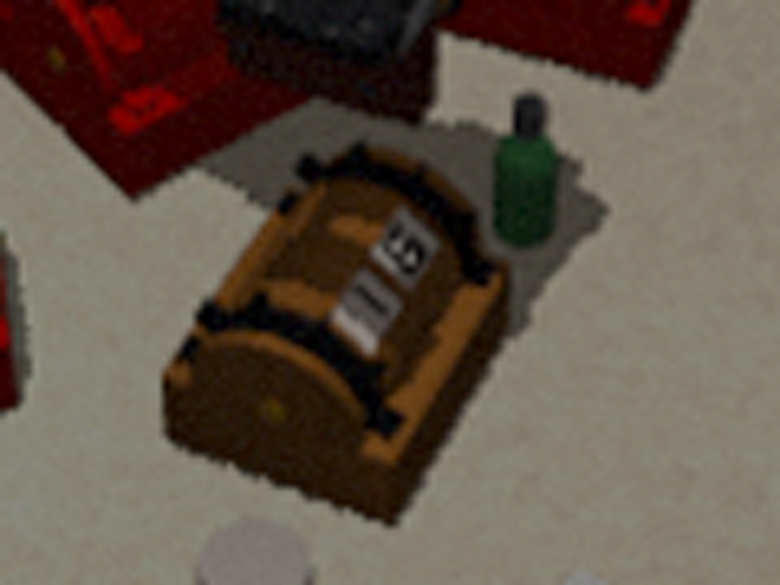

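The window now shows 6, squarely, and the display hasn't moved. I'll repeat the stroke with a shorter end.

```bash

python3 -m jog '[[[-0.8,-0.12,0,0],[-0.8,-0.12,-0.3,0],[-0.1,0,0,0],[0,0,0,0]]]'

```

```text
time_s: 8.0
tcp_pos: [0.5057, 0.0048, 0.1183]
ee_rot: [0.653, 0.758, 0.002, 0.003]
contact_force: [0.5, 0.1, 0.3]
grip_width: 0.0006
```

```bash

python3 -m jog '[[[0.1,0,-0.7,0],[0,0,-0.65,0],[0,0,0,0]]]'
python3 -m jog '[[[0.4,0.06,0,0],[0.4,0.06,0,0],[0.4,0.06,0,0],[0.35,0.05,0,0],[0,0,0,0]]]'
python3 -c "
from h import *
im=manip.capture('scene'); cv2.imwrite('pics/s5.png',cv2.resize(im[180:270,230:350,::-1],None,fx=6.5,fy=6.5,interpolation=cv2.INTER_CUBIC))"
```

```text
time_s: 8.38
tcp_pos: [0.5085, 0.005, 0.089]
ee_rot: [0.653, 0.758, 0.002, 0.003]
contact_force: [0.2, -0.1, 0.3]
grip_width: 0.0005
time_s: 9.0
tcp_pos: [0.5406, 0.0097, 0.0892]
ee_rot: [0.653, 0.758, 0.001, 0.002]
contact_force: [-2.4, 0.1, 1.8]
grip_width: 0.0008
```

View pics/s5.png

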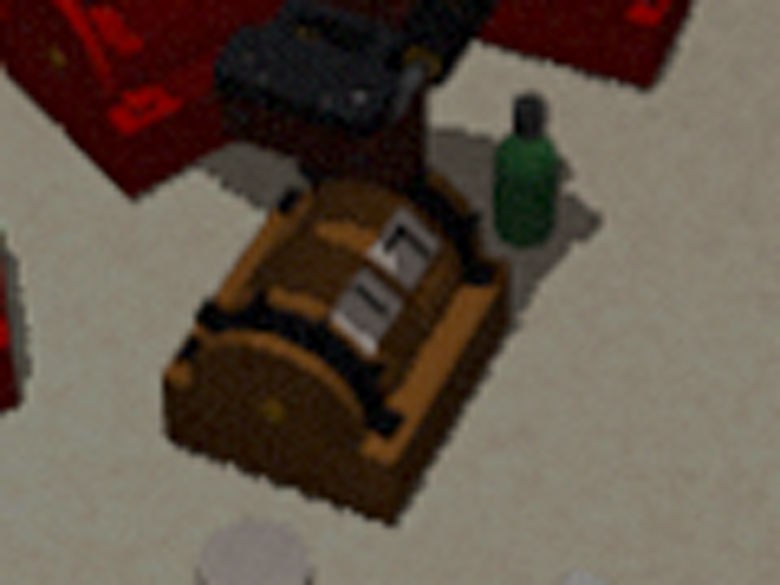

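The units window shows 7. I'll lift off and go over to the tens wheel.

```bash

python3 -m jog '[[[0,0,0.6,0],[0,0,0.9,0],[0,0,0.5,0],[0,0,0,0]]]'
python3 -m jog '[[[-0.5,-0.8,0,0],[-0.5,-1,0,0],[0,-1,0,0],[0,-1,0,0],[0,-0.7,0,0]]]'
python3 -m jog '[[[0,0,0,0]]]'
```

```text
time_s: 9.55
tcp_pos: [0.5429, 0.01, 0.1326]
ee_rot: [0.653, 0.758, 0.003, 0.004]
contact_force: [-0.3, -0.7, 0.3]
grip_width: 0.0006
time_s: 10.18
tcp_pos: [0.5173, -0.086, 0.1304]
ee_rot: [0.653, 0.757, 0.002, 0.003]
contact_force: [-0.0, 0.1, -1.1]
grip_width: 0.0005
time_s: 10.3
tcp_pos: [0.5165, -0.0876, 0.1301]
ee_rot: [0.654, 0.757, 0.001, 0.003]
contact_force: [0.7, 1.3, -0.1]
grip_width: 0.0002
```

```bash

python3 -m jog '[[[0.22,0.3,-0.6,0],[0,0,-0.6,0],[0,0,-0.6,0],[0,0,0,0]]]'
```

```text
time_s: 10.8
tcp_pos: [0.5205, -0.0785, 0.0903]
ee_rot: [0.652, 0.758, 0.001, 0.002]
contact_force: [-0.4, -0.1, -0.1]
grip_width: 0.0007
```

```bash

python3 -m jog '[[[0.4,0.03,0.03,0],[0.4,0.03,0.03,0],[0.4,0.03,0,0],[0.35,0.03,0,0],[0,0,0,0]]]'
python3 -c "
from h import *
im=manip.capture('scene'); cv2.imwrite('pics/s6.png',cv2.resize(im[180:270,230:350,::-1],None,fx=6.5,fy=6.5,interpolation=cv2.INTER_CUBIC))"
```

```text
time_s: 11.42
tcp_pos: [0.5538, -0.0758, 0.0922]
ee_rot: [0.652, 0.758, 0.001, 0.001]
contact_force: [-2.3, 0.9, 0.6]
grip_width: 0.0004
```

View pics/s6.png

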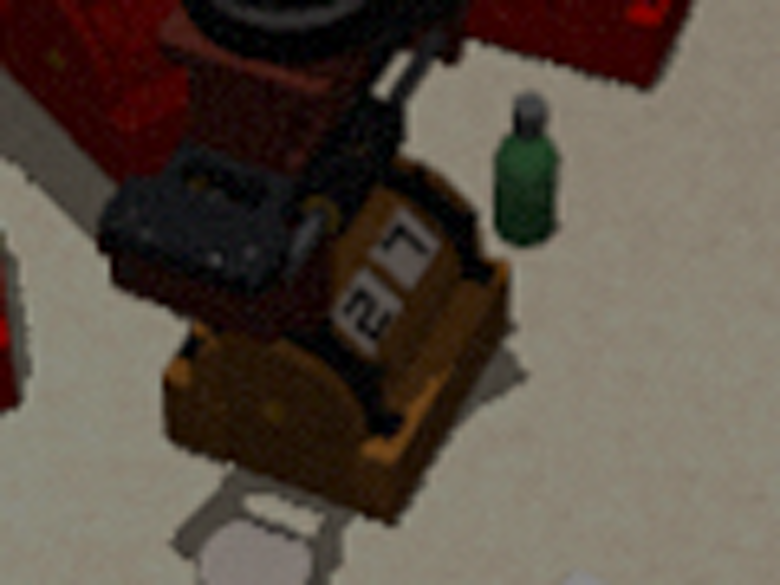

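It reads 27. I'll lift off, then check the figures and the surroundings from above.

```bash

python3 -m jog '[[[0,0,0.6,0],[0,0,0.9,0],[0,0,1,0],[0.3,0.2,1,0],[1,0.5,1,0]]]'
python3 -m jog '[[[1,0.5,0.8,0],[1,0.5,0.3,0],[1,0.5,0,0],[0.4,0.2,0,0],[0,0,0,0]]]'
python3 -c "
from h import *
print(manip.get_state()['contact_force'])
w=manip.capture('wrist')[:,:,::-1]; s=manip.capture('scene')[:,:,::-1]
cv2.imwrite('pics/w7.png',cv2.resize(w[20:180,190:390],None,fx=4,fy=3.75,interpolation=cv2.INTER_CUBIC)); cv2.imwrite('pics/s7.png',s)"
```

```text
time_s: 12.1
tcp_pos: [0.5795, -0.0631, 0.1877]
ee_rot: [0.653, 0.757, 0.002, 0.002]
contact_force: [0.3, 0.3, 1.0]
grip_width: 0.0002
time_s: 12.72
tcp_pos: [0.6526, -0.0277, 0.218]
ee_rot: [0.653, 0.757, 0.006, 0.007]
contact_force: [0.7, -0.6, 0.5]
grip_width: 0.0003
[ 0.65605677 -0.62157909  0.46248255]
```

View pics/w7.png

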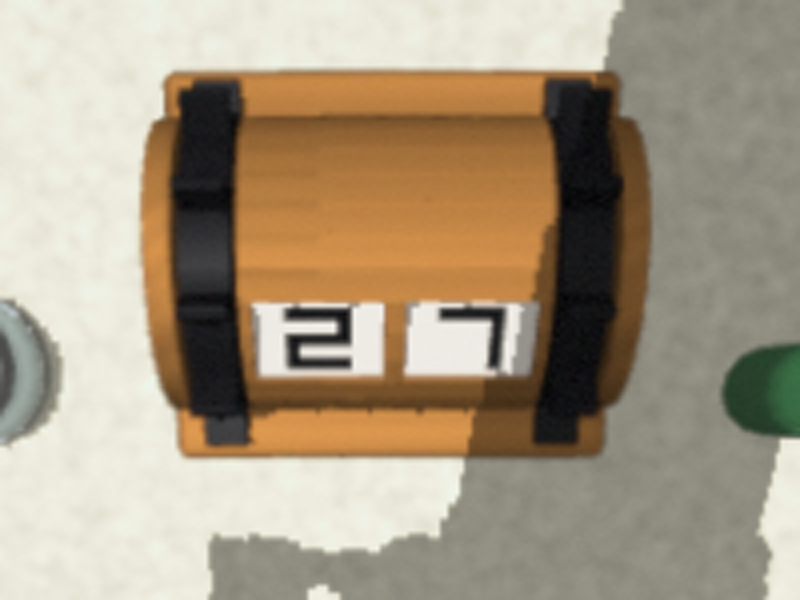

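View pics/s7.png

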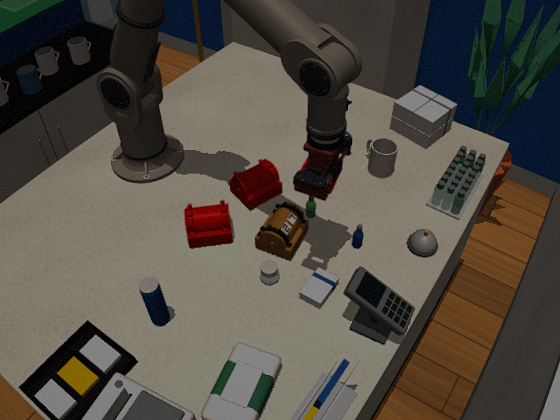

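The windows show 2 and 7 squarely, with both wheels' cogs level at ±18°. The display is still at scene (283,231), the goods I can see are in place, and the arm is clear. Handing in.

```bash
python3 -c "
from plant import manip
print(manip.finish_job())"
```

```text
the job is handed in; nothing more can be done
None
```

The display now reads 27, and I handed the job in at about 13 s of the 51 s allowed. It started at 15, so I clicked the units wheel up two (5→6→7) and the tens wheel up one (1→2) with the shut fingertips. Forces on the tool read at most about 3 N.

- **Overshoot:** the first units stroke went a little far and pressed the wheel part-way into a second click. I backed off, it sprang back to 6, and I used shorter strokes after that.
- **Figures:** in the last wrist picture the 2 and the 7 sit squarely in their windows, and the cogs on both wheels are back at their rest positions.
- **Surroundings:** in the last scene picture the display had not moved visibly and the goods in view were where they started. The arm hid the blue mug in that picture, but it never went near it. I judged this by eye and did not measure it.
- **Position estimates:** the top and wrist cameras disagreed by about 5 mm on where the display stands sideways. I used the wrist estimate, which matched the picture better.

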